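Line up the loosened probe-guide bushing with the gauge rod and hold it there

ROBOT

A 6-joint arm with a two-finger parallel gripper is mounted at the origin on a cart in front of the work surface, level with it; the furniture and walls round the work are solid. World frame = base frame: x ahead of the robot, y to its left, z up, the work surface at z = 0. Lengths are in m, angles in rad, forces in N, time in s.
With the tool pointing down it reaches from about 0.35 to 0.975 m from the base axis. Payload 4.9 kg.
Tool frame: the origin (TCP) lies between the finger pads, 19 mm behind the fingertips; this is the grasp point; z points along the fingers, y is the line along which they close (so a half turn about z gives the same grasp; the last joint's range is limited). The gripper opens to 85 mm and grips with 20 to 120 N. Pads are 22 mm wide; open, the fingers measure 114 mm over their backs; the gripper's body (76 mm by 85 mm) begins 54 mm behind the grasp point. The pads swing forward as they close: fully open they stand 13 mm farther back than shut.
Start: joints at [-1.413, 0.053, 1.613, -0, 1.476, -0.119], TCP at [0.171, -0.601, 0.25] pointing down, gripper open.
Joint ranges: [-3.01, 3.01], [-1.01, 2.22], [0.06, 2.58], [-1.02, 4.17], [0.09, 2.62], [-3.14, 3.14]. Speed limits (rad/s): [2.57, 2.57, 3.14, 3.14, 3.14, 3.14].

INTERFACE

Orientations are given as a rotation vector (axis times angle).
In Python, from station import ctrl, optics gives the robot as it stands.
- The arm moves only by the shell command python3 -m handwheel 'ROWS' [OPENING] [FORCE]. ROWS is JSON, a list of rows, each an object of numbers: "tx", "ty", "tz": the shift along the tool's x, y, z in mm; "roll": the turn about the tool's z in rad. A call has 1 to 12 rows; each row shifts and turns the commanded pose from where the row before left it, along the tool's axes as they then stand; what a row does not reach is not made up. A row lasts 1/12 s, in which the tool goes at most 41.7 mm and 7.16 degrees, less where a joint would pass 70% of its speed; a pose out of reach is approached as far as the arm can. A call with a gripper value outside its range is refused whole. OPENING is the finger opening in mm, from 0 to 85.4, set as the call begins (- or left out, the last holds). The fingers move at their own pace and stop on an object; FORCE is the grip in N (left out, the last holds). Time passes only in rows, so rows that do not move let the fingers close. It gives the time, the measured TCP pose, the force, the opening and the grip force at its end, in the units of the state.
- ctrl.get_obs(): the state, without advancing time (a new reading comes with each control period).
- optics.get_image(name): name is "scene" or "top" or "wrist"; returns (picture, depth): 384x512x3 uint8, red, green, blue; 384x512 float32, m along the optical axis (not along the pixel's ray), 0 where there is no reading.
- optics.camera_params(name): a dict with "mtx" (3x3 intrinsics, pixels), "extrinsics" (4x4, takes a point from camera to world coordinates); the wrist camera has in their place "tool_from_camera" (4x4, takes a point from camera to tool coordinates, whose origin is the TCP and whose axes are the flange's). Camera axes: x right, y down, z forward; pixel columns grow to the right and rows downward; lengths in m; the calibration is good to about 2 mm. The wrist camera is an equidistant fisheye: a pixel r from the principal point sees the ray r / f radians off the axis. A picture is of the moment at which its call begins: read the wrist's pose just before it. camera_params takes no time and is no camera call.
- ctrl.finish_job(): hands the job in; it is judged then, once.
The state is a dict: "t": time; "q": joint angles; "dq": joint speeds; "effort": joint torques, N m; "tool_pos": TCP position; "tool_rot": TCP orientation; "contact_force": force on the tool from outside, world axes, zero at the start; "wrist_torque": the same for the moment, N m; "opening": finger opening in m; "grip_force": force on a finger pad.
Only numpy, scipy, OpenCV 4.12 (cv2) and the standard library are available. Lean on these libraries where they do the work, as an engineer would, in place of code of your own. Each camera call takes 0.05 s, during which the arm holds its last target. There are 200 camera calls.

TASK

The probe-guide carrier has been taken out of the analyser and its lower bushing now sits loose and out of line. By its red knob, pull the steel gauge rod up out of the holder's sprung socket and thread it from above through the carrier's upper bushing and then the lower one, which the tapered tip brings into line, until the whole taper stands out below the lower bushing but is still clear of the base plate. Finish while holding the rod there by the knob, spanning both bushings and touching nothing underneath, so that a colleague can tighten the screws; leave the other things on the bench where they are.

Things in the scene. Friction and masses are not known exactly. Their poses are not given: they have to be found in the camera images.
- carrier: Probe-guide carrier, fixed: grey base plate 122 x 104 mm, its top 10 mm above the bench; aluminium upright (84 mm wide, 145 mm high) with a black motor behind it; from its front two arms with round noses (36 mm across) hold brass bushings, one above the other. Origin on the bench below the upper bushing, z up along its axis, +x towards the upright (face at x = 44 mm), y across.
- upper_bush (a point): Centre of the upper bushing's mouth, the top of its flange (28 mm across), 140 mm above the bench. Upright 14 mm through bore, 24 mm long (underside 116 mm above the bench), the mouth widened to 18 mm by a 2 mm chamfer.
- lower_bush (a point): Centre of the lower bushing's mouth, 85 mm above the bench. Like the upper one: 14 mm bore, mouth 18 mm, 23 mm long (underside 62 mm above the bench). It sits in an arm on a blue slotted foot that slides sideways on the upright.
- lower_arm (a joint): Sideways slide of the lower arm, m, along the carrier's y: 0 = in line with the upper bushing; limits +-0.006, at the start up to 0.004 off either way. Its screws are loose: it moves against 0.6 N of friction and stays where left; a taper entering from above pushes it into line.
- holder: Gauge holder, fixed: black base 64 x 96 mm, 12 mm thick, an upright aluminium socket tube (30 mm across, top 75 mm above the bench) and, 44 mm to its +y side, a low block with two hex keys (tops 94 mm above the bench). Origin on the bench below the socket's axis. A spring plunger with a steel knurled head stands out 37 mm to -y, 41 mm above the bench.
- socket_mouth (a point): Centre of the socket's mouth, 75 mm above the bench. Upright blind bore 13.4 mm across, floor 12 mm above the bench.
- detent (a joint): Spring plunger of the socket, m: about -0.001 while its round nose sits in the parked gauge's groove, 0 to +0.001 while the plain shank rubs past it, -0.002 when the socket is empty. A straight upward pull of about 8 to 15 N (the rod's weight included) brings the rod out.
- gauge: Gauge rod, loose, 0.12 to 0.20 kg, parked upright in the socket, tip down. Polished steel rod 12 mm thick, 167 mm long over all. Origin = centre of the tip, z along the rod to the knob. The tip tapers from a rounded 5 mm end to 12 mm at 14 mm up; a detent groove 2 mm deep runs round it at 26 to 32 mm; the red knob is at 135 to 167 mm. Parked, its tip is 12 mm above the bench.
- gauge_knob (a point): Middle of the gauge's red grooved round knob (18 mm across, 32 mm tall), on the rod's axis, 151 mm from the tip; grip it here, with the fingers any way round. Parked, it is 163 mm above the bench.
- oil_bottle: Bystander: small white bottle with a yellow cap, 26 mm across, 59 mm tall, standing in front of the microscope, which is solid, 0.44 m tall and reaches forward to x = 0.60 at y -0.18 to -0.39: do not swing the arm through it; left of it the analyser reaches forward to x = 0.48; origin at the centre of its underside.
- slide_pack: Bystander: pale green and white pack of slides, 28 x 78 x 22 mm, lying; origin at the centre of its underside.
- timer: Bystander: white lab timer, 60 x 68 x 19 mm, lying flat; origin at the centre of its underside.
There are look-alikes about, which are no part of the job. Several things have the shape of the gauge; the one meant has the colours described above.

How it is judged:
By the outcome, as a careful person would: the job done as asked, in the order asked, and still so for the second after the job is handed in, while the arm keeps its last pose, push and grip.
It also fails if it takes over 48 s, if anything falls off the work surface, if the arm or the gripper's body presses on something with over 40 N, if the wrist force passes 120 N, or if a joint passes its speed limit or range.

## Working session

There is one attempt and no reset: what is moved stays moved. The work goes in short steps, Python scripts to look and compute and a shell command to move; the robot and the scene stay as the last step left them, time stands still between calls to the robot, and variables do not carry over. Pictures are saved under pics/ and viewed, at most 10 in all, crops included, and the job is handed in when it is done.

```bash
mkdir -p pics; cat > h.py <<'E'
import numpy as np,cv2
from station import ctrl,optics
def shot(n,save=None):
    im,d=optics.get_image(n); im=np.array(im)
    np.savez(f'{save or n}.npz',im=im,d=d)
    cv2.imwrite(f'pics/{save or n}.png',cv2.cvtColor(im,cv2.COLOR_RGB2BGR)); return im,d
def load(n):
    z=np.load(f'{n}.npz'); return z['im'],z['d']
def ray(n,u,v):
    p=optics.camera_params(n);K=np.array(p['mtx']);E=np.array(p['extrinsics'])
    r=E[:3,:3]@np.array([(u-K[0,2])/K[0,0],(v-K[1,2])/K[1,1],1]);return E[:3,3],r
def onz(n,u,v,z):
    o,r=ray(n,u,v);return o+r*(z-o[2])/r[2]
def cloud(n,d):
    p=optics.camera_params(n);K=np.array(p['mtx']);E=np.array(p['extrinsics'])
    v,u=np.mgrid[:384,:512];P=np.stack([(u-K[0,2])/K[0,0]*d,(v-K[1,2])/K[1,1]*d,d],-1)
    return P@E[:3,:3].T+E[:3,3]
E
python3 - <<'E'
from h import *
for n in ('scene','top'):
    shot(n);p=optics.camera_params(n);print(n,np.round(p['mtx'],1).tolist(),np.round(p['extrinsics'],3).tolist())
a=np.hstack([load('scene')[0],load('top')[0]])
p=optics.camera_params('wrist');print(p)
o=ctrl.get_obs();print(o)
E
```

```text
scene [[352.4, 0.0, 262.2], [0.0, 352.4, 193.7], [0.0, 0.0, 1.0]] [[0.748, -0.258, 0.612, -0.002], [-0.664, -0.273, 0.696, -0.916], [-0.013, -0.927, -0.376, 0.439], [0.0, 0.0, 0.0, 1.0]]
top [[388.6, 0.0, 258.8], [0.0, 388.6, 197.7], [0.0, 0.0, 1.0]] [[-0.007, -0.998, 0.059, 0.434], [-1.0, 0.005, -0.02, -0.302], [0.02, -0.059, -0.998, 1.182], [0.0, 0.0, 0.0, 1.0]]
{'mtx': array([[297.31863964,   0.        , 254.63038122],
       [  0.        , 297.31863964, 192.46015114],
       [  0.        ,   0.        ,   1.        ]]), 'tool_from_camera': array([[ 5.95276309e-04, -9.51207081e-01, -3.08552646e-01,
         7.96913501e-02],
       [ 9.99998993e-01,  1.68777865e-04,  1.40894274e-03,
        -1.03179606e-03],
       [-1.28811945e-03, -3.08553174e-01,  9.51206223e-01,
        -1.24289248e-01],
       [ 0.00000000e+00,  0.00000000e+00,  0.00000000e+00,
         1.00000000e+00]])}
{'t': 0.1, 'q': array([-1.41300421e+00,  5.33287598e-02,  1.61414538e+00, -3.74963616e-05,
        1.47599553e+00, -1.19024122e-01]), 'dq': array([ 4.26496313e-05, -1.29917327e-03, -3.63432542e-03, -5.90376406e-04,
        4.52288290e-04, -5.71292091e-05]), 'effort': array([ 6.47475772e-04, -3.94903100e+01, -3.71365786e+01, -1.44119854e-04,
        3.88187109e-03, -1.29580391e-05]), 'tool_pos': array([ 0.17070261, -0.60069212,  0.24886917]), 'tool_rot': array([-3.10969044e+00, -4.33181718e-01,  1.15697543e-04]), 'contact_force': array([-0.14251593,  0.34388202,  0.53229097]), 'wrist_torque': array([-0.02403956,  0.0186701 ,  0.0289773 ]), 'grip_force': 0.0, 'opening': 0.08554869998132861}
```

View pics/scene.png

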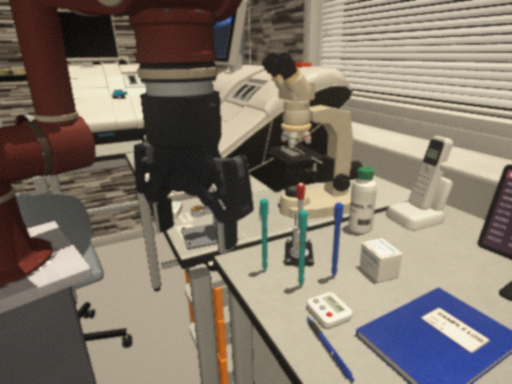

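View pics/top.png

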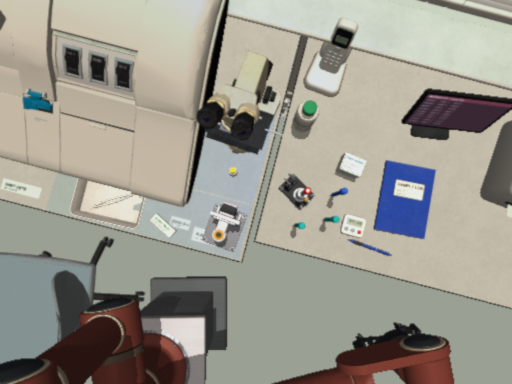

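The top view shows the carrier with its brass bushing at about (219,235) and the holder at about (297,190). There are four gauge-shaped candidates:
- Red knob: scene (300,190), top (308,192).
- Teal: scene (264,205) and (302,215), top (300,226) and (335,219).
- Blue: scene (338,210), top (343,191).

The red one fits, because it has a steel rod and stands in the black holder's socket. I'll confirm that in a crop and measure at the same time.

```bash
python3 - <<'E'
from h import *
s,ds=load('scene');t,dt=load('top')
a=cv2.resize(s[170:280,230:350],None,fx=3.3,fy=3.3,interpolation=cv2.INTER_CUBIC)
b=cv2.resize(t[160:256,195:355],(400,240),interpolation=cv2.INTER_CUBIC)
c=np.zeros((363,800,3),np.uint8);c[:,:396]=a[:363,:396];c[:240,400:]=b
cv2.imwrite('pics/crop1.png',c[...,::-1])
def red(im,n,box):
    hsv=cv2.cvtColor(im,cv2.COLOR_RGB2HSV);m=((hsv[...,0]<8)|(hsv[...,0]>172))&(hsv[...,1]>130)&(hsv[...,2]>90)
    k=np.zeros_like(m);k[box[0]:box[1],box[2]:box[3]]=1;m&=k
    N,l,st,ce=cv2.connectedComponentsWithStats(m.astype(np.uint8))
    for i in range(1,N):
        if st[i,4]>5: print(n,st[i],ce[i].round(1))
red(s,'scene',(170,260,240,350));red(t,'top',(170,250,260,360))
P=cloud('top',dt)
m=np.zeros((384,512),bool);m[160:256,260:360]=1
hsv=cv2.cvtColor(t,cv2.COLOR_RGB2HSV)
# brass
mb=(hsv[...,0]>10)&(hsv[...,0]<32)&(hsv[...,1]>110)&(hsv[...,2]>90);mb[:200]=0;mb[260:]=0;mb[:,:195]=0;mb[:,250:]=0
N,l,st,ce=cv2.connectedComponentsWithStats(mb.astype(np.uint8))
for i in range(1,N):
    if st[i,4]>4: print('brass',st[i],ce[i].round(1),onz('top',*ce[i],.14).round(4),np.median(P[l==i],0).round(3))
print(P[226,300].round(3),P[219,335].round(3),P[191,343].round(3))
E
```

```text
scene [297 184   8  15  99] [300.2 191.1]
top [304 187   7   7  20] [306.2 191.2]
brass [214 230   9  10  63] [218.  234.7] [ 0.3981 -0.2142  0.14  ] [ 0.397 -0.211  0.138]
[ 0.42  -0.431  0.164] [ 0.438 -0.523  0.166] [ 0.511 -0.544  0.17 ]
```

View pics/crop1.png

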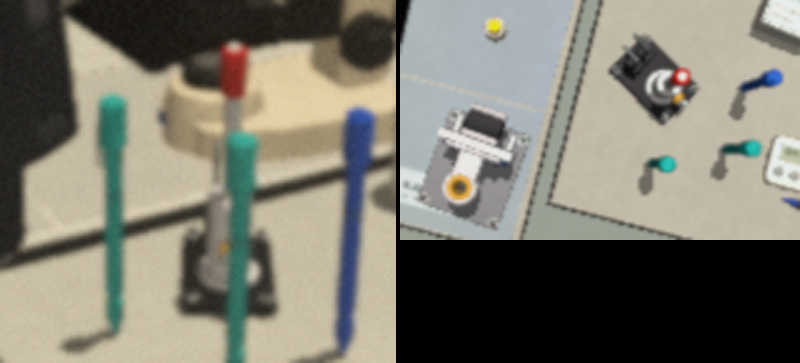

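The crop confirms it: the red-knobbed steel rod stands in the aluminium socket on the black holder. The teal and blue ones are plain, single-colour rods on the bench. Next I triangulate the knob and work out the approach.

```bash
cat >> h.py <<'E'
from scipy.spatial.transform import Rotation as R
def tri(a,b):
    (o,r),(p,s)=a,b; A=np.stack([r,-s],1);x=np.linalg.lstsq(A,p-o,rcond=None)[0]
    q1,q2=o+r*x[0],p+s*x[1]; return (q1+q2)/2,np.linalg.norm(q1-q2)
def totool(P):
    o=ctrl.get_obs(); return R.from_rotvec(o['tool_rot']).as_matrix().T@(np.array(P)-o['tool_pos'])*1000
def wpix(o,P):
    p=optics.camera_params('wrist');K=p['mtx'];T=p['tool_from_camera']
    Pt=R.from_rotvec(o['tool_rot']).as_matrix().T@(np.array(P)-o['tool_pos'])
    c=T[:3,:3].T@(Pt-T[:3,3]);th=np.arctan2(np.hypot(c[0],c[1]),c[2]);ph=np.arctan2(c[1],c[0])
    return K[0,2]+K[0,0]*th*np.cos(ph),K[1,2]+K[0,0]*th*np.sin(ph)
def wray(o,u,v):
    p=optics.camera_params('wrist');K=p['mtx'];T=p['tool_from_camera'];Rw=R.from_rotvec(o['tool_rot']).as_matrix()
    x,y=u-K[0,2],v-K[1,2];r=np.hypot(x,y);th=r/K[0,0]
    d=np.array([np.sin(th)*x/r,np.sin(th)*y/r,np.cos(th)])
    return o['tool_pos']+Rw@T[:3,3],Rw@T[:3,:3]@d
def wonz(o,u,v,z):
    a,r=wray(o,u,v);return a+r*(z-a[2])/r[2]
E
python3 - <<'E'
from h import *
k=tri(ray('scene',300.2,191.1),ray('top',306.2,191.2));print(k)
print('top@.175',onz('top',306.2,191.2,.175), 'scene@.163',onz('scene',300.2,191.1,.163))
print('tool to knob',totool([k[0][0],k[0][1],.163]))
o=ctrl.get_obs();print(R.from_rotvec(o['tool_rot']).as_matrix().round(3))
# steel rod below knob in top? socket rim
print('bush tool',totool([.398,-.214,.14]))
E
```

```text
(array([ 0.51249524, -0.44917009,  0.16404361]), np.float64(0.0027679654302424687))
top@.175 [ 0.51067356 -0.44661332  0.175     ] scene@.163 [ 0.51582479 -0.44800344  0.163     ]
tool to knob [370.17507794 -52.18171183  86.03559523]
[[ 0.962  0.273 -0.   ]
 [ 0.273 -0.962  0.002]
 [ 0.    -0.002 -1.   ]]
bush tool [ 324.30591985 -309.64664889  109.50809899]
```

```bash
python3 -m handwheel '[{"tx":34,"ty":-5},{"tx":34,"ty":-5},{"tx":34,"ty":-5},{"tx":34,"ty":-5},{"tx":34,"ty":-5},{"tx":34,"ty":-5},{"tx":34,"ty":-5},{"tx":34,"ty":-5},{"tx":34,"ty":-4},{"tx":34,"ty":-4},{"tx":30,"ty":-4},{}]' 50 && python3 - <<'E'
from h import *
o=ctrl.get_obs();im,d=shot('wrist','w1')
k=[.5125,-.449,.163];print(o['tool_pos'],totool(k),wpix(o,[k[0],k[1],.179]))
hsv=cv2.cvtColor(im,cv2.COLOR_RGB2HSV);m=((hsv[...,0]<8)|(hsv[...,0]>172))&(hsv[...,1]>130)&(hsv[...,2]>80)
N,l,st,ce=cv2.connectedComponentsWithStats(m.astype(np.uint8))
for i in range(1,N):
    if st[i,4]>30: print(st[i],ce[i].round(1),wonz(o,*ce[i],.179))
E
```

```text
$[0]: bad value
```

```bash
python3 -m handwheel '[{"tx":34,"ty":-5,"tz":0,"roll":0}]' 50; python3 -m handwheel --help | head -20
```

```text
t: 0.18
tool_pos: [0.1986, -0.5884, 0.2491]
tool_rot: [-3.112, -0.425, 0.004]
contact_force: [0.7, -0.2, 0.1]
opening: 0.0752
grip_force: 0.0invalid input: not JSON, or not a number
```

All four keys are needed in each row.

```bash
python3 -m handwheel '[{"tx":34,"ty":-5,"tz":0,"roll":0},{"tx":34,"ty":-5,"tz":0,"roll":0},{"tx":34,"ty":-5,"tz":0,"roll":0},{"tx":34,"ty":-5,"tz":0,"roll":0},{"tx":34,"ty":-5,"tz":0,"roll":0},{"tx":34,"ty":-5,"tz":0,"roll":0},{"tx":34,"ty":-5,"tz":0,"roll":0},{"tx":34,"ty":-4,"tz":0,"roll":0},{"tx":34,"ty":-4,"tz":0,"roll":0},{"tx":30,"ty":-4,"tz":0,"roll":0},{"tx":0,"ty":0,"tz":0,"roll":0}]' && python3 - <<'E'
from h import *
o=ctrl.get_obs();im,d=shot('wrist','w1')
k=[.5125,-.449,.163];print(o['tool_pos'],totool(k),wpix(o,[k[0],k[1],.179]))
hsv=cv2.cvtColor(im,cv2.COLOR_RGB2HSV);m=((hsv[...,0]<8)|(hsv[...,0]>172))&(hsv[...,1]>130)&(hsv[...,2]>80)
N,l,st,ce=cv2.connectedComponentsWithStats(m.astype(np.uint8))
for i in range(1,N):
    if st[i,4]>30: print(st[i],ce[i].round(1),wonz(o,*ce[i],.179))
E
```

```text
t: 1.1
tool_pos: [0.5165, -0.4469, 0.249]
tool_rot: [-3.109, -0.441, -0.002]
contact_force: [0.0, 0.1, 0.1]
opening: 0.0497
grip_force: 0.0
[ 0.51654912 -0.44693293  0.24902609] [-2.0284879   0.29857387 85.99151875] (np.float64(257.02822389521816), np.float64(220.87109004397055))
[246 193  23  34 500] [256.9 207.7] [ 0.52213372 -0.44607916  0.179     ]
[346 271   7   6  33] [349.2 273.3] [ 0.48798101 -0.53368307  0.179     ]
[  0 292  12  15 115] [  4.  299.2] [ 0.32449726 -0.19633467  0.179     ]
[ 33 335  14  18 174] [ 39.4 343.1] [ 0.27280212 -0.24238607  0.179     ]
```

View pics/w1.png

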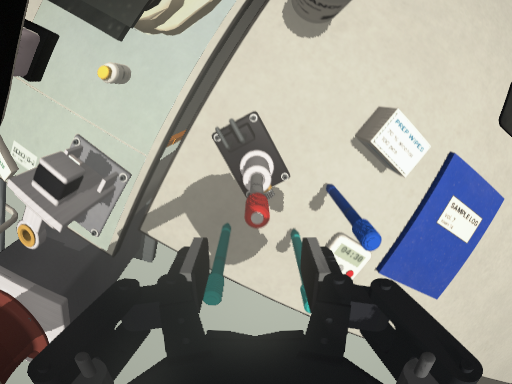

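```bash
python3 - <<'E'
from h import *
o=ctrl.get_obs()
e=wonz(o,257,226.5,.179);R_=R.from_rotvec(o['tool_rot']).as_matrix();c=e+R_[:,0]*.009
print(e,c,totool([c[0],c[1],.163]))
im,d=load('w1');print(d[205:228:3,257])
# bush from this view
hsv=cv2.cvtColor(im,cv2.COLOR_RGB2HSV);m=(hsv[...,0]>10)&(hsv[...,0]<30)&(hsv[...,1]>130)&(hsv[...,2]>90);m[:215]=0;m[255:]=0;m[:,50:]=0
v,u=np.nonzero(m);print(u.min(),u.max(),v.min(),v.max(),wonz(o,(u.min()+u.max())/2,(v.min()+v.max())/2,.14))
E
```

```text
[ 0.50602309 -0.45159142  0.179     ] [ 0.5146708  -0.44909802  0.17899589] [3.01860939e-02 9.94160914e-01 8.59896171e+01]
[0.20767443 0.20741433 0.2071589  0.20859118 0.20835683 0.20872493
 0.21079719 0.21269977]
18 34 225 245 [ 0.39947537 -0.21557445  0.14      ]
```

```bash
python3 -m handwheel '[{"tx":0,"ty":1,"tz":22,"roll":0},{"tx":0,"ty":0,"tz":22,"roll":0},{"tx":0,"ty":0,"tz":22,"roll":0},{"tx":0,"ty":0,"tz":20,"roll":0},{"tx":0,"ty":0,"tz":0,"roll":0},{"tx":0,"ty":0,"tz":0,"roll":0}]' && python3 -m handwheel '[{"tx":0,"ty":0,"tz":0,"roll":0},{"tx":0,"ty":0,"tz":0,"roll":0},{"tx":0,"ty":0,"tz":0,"roll":0},{"tx":0,"ty":0,"tz":0,"roll":0},{"tx":0,"ty":0,"tz":0,"roll":0},{"tx":0,"ty":0,"tz":0,"roll":0}]' 5 70; python3 - <<'E'
from h import *
o=ctrl.get_obs();print(o['tool_pos'],o['contact_force'],o['wrist_torque'],o['opening'],o['grip_force']);shot('wrist','w2')
E
```

```text
t: 1.65
tool_pos: [0.5112, -0.4508, 0.1622]
tool_rot: [-3.109, -0.431, 0.004]
contact_force: [-0.1, -0.2, -0.2]
opening: 0.0503
grip_force: 0.0
t: 2.15
tool_pos: [0.5133, -0.4513, 0.1664]
tool_rot: [3.11, 0.434, 0.002]
contact_force: [-1.1, 1.9, 6.9]
opening: 0.0165
grip_force: 68.2
[ 0.51333369 -0.45129961  0.16635442] [-1.1408752   1.94057397  6.90362984] [0.57709989 0.31033976 0.03822622] 0.01646359485011041 68.19153428077698
```

View pics/w2.png

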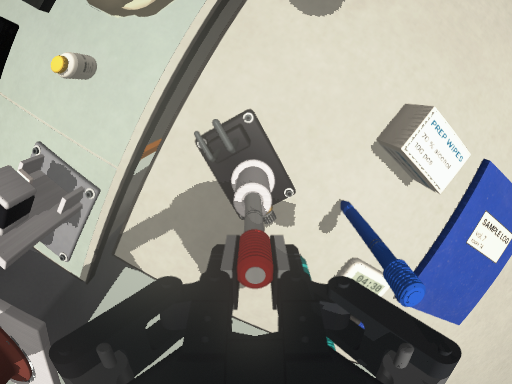

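The knob is centred between the pads at (255,262), with opening 16.5 mm and grip 68 N. I'll pull straight up.

```bash
python3 -m handwheel '[{"tx":0,"ty":0,"tz":-4,"roll":0},{"tx":0,"ty":0,"tz":-4,"roll":0},{"tx":0,"ty":0,"tz":-6,"roll":0},{"tx":0,"ty":0,"tz":-8,"roll":0},{"tx":0,"ty":0,"tz":-10,"roll":0},{"tx":0,"ty":0,"tz":-10,"roll":0},{"tx":0,"ty":0,"tz":-10,"roll":0},{"tx":0,"ty":0,"tz":-10,"roll":0},{"tx":0,"ty":0,"tz":-10,"roll":0}]' && python3 -m handwheel '[{"tx":0,"ty":0,"tz":-16,"roll":0},{"tx":0,"ty":0,"tz":-16,"roll":0},{"tx":0,"ty":0,"tz":-16,"roll":0},{"tx":0,"ty":0,"tz":-16,"roll":0},{"tx":0,"ty":0,"tz":-12,"roll":0},{"tx":0,"ty":0,"tz":-6,"roll":0},{"tx":0,"ty":0,"tz":0,"roll":0},{"tx":0,"ty":0,"tz":0,"roll":0}]'; python3 - <<'E'
from h import *
for i in range(2):
    o=ctrl.get_obs();print(o['tool_pos'],o['tool_rot'],o['contact_force'],o['opening'],o['grip_force'])
    shot('wrist','w3') if i==0 else 0
shot('top','t3');shot('scene','s3')
print(totool([.3985,-.2148,.3]))
E
```

```text
t: 2.95
tool_pos: [0.513, -0.4513, 0.2382]
tool_rot: [3.11, 0.433, 0.001]
contact_force: [-0.8, 1.0, -1.3]
opening: 0.016
grip_force: 69.4
t: 3.62
tool_pos: [0.5128, -0.451, 0.318]
tool_rot: [3.112, 0.433, 0.0]
contact_force: [-0.7, 0.7, -1.9]
opening: 0.0159
grip_force: 69.4
[ 0.51275203 -0.45100278  0.31795761] [3.11153713e+00 4.33417395e-01 1.41678299e-05] [-0.72080574  0.72100634 -1.89982786] 0.015867224111934534 69.35465812683105
[ 0.51252458 -0.4507832   0.31691017] [-3.11022377e+00 -4.33168877e-01  1.45182135e-03] [-0.05319108  0.45688422 -1.37640517] 0.015815403698853706 69.3537962436676
[ -45.11197666 -257.93468632   16.89900322]
```

View pics/s3.png

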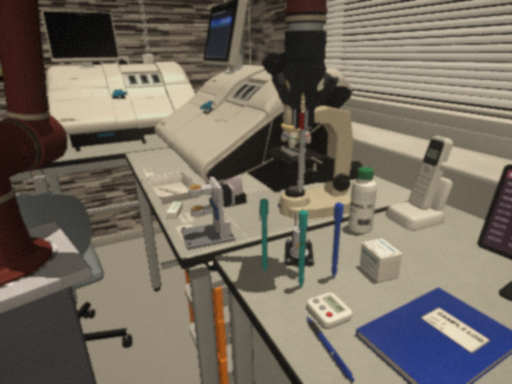

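The scene view shows the rod clear of the socket, hanging at (302,100–187) with the holder empty. Before crossing I'll check clearance to the analyser and measure how the rod hangs in the gripper.

```bash
python3 - <<'E'
from h import *
im,d=load('top');P=cloud('top',d)
c=np.array([.3985,-.2148])
r=np.hypot(P[...,0]-c[0],P[...,1]-c[1])
m=(d>0)&(P[...,2]>.16)&(P[...,2]<.6)&(r<.25)
m&=(P[...,1]>-.4)&(P[...,0]>.3)
for a in range(-180,180,20):
    an=np.degrees(np.arctan2(P[...,1]-c[1],P[...,0]-c[0]));k=m&(an>=a)&(an<a+20)
    if k.sum()>3: print(a,r[k].min().round(3),P[k][r[k].argmin()].round(3))
# rod in wrist
im,d=load('w3');o=ctrl.get_obs()
for z in (.317,.25,.18,.166): print(z,np.round(wpix(o,[o['tool_pos'][0],o['tool_pos'][1],z]),1))
c=im[130:300,190:320];cv2.imwrite('pics/w3c.png',cv2.resize(c,None,fx=3.4,fy=3.4,interpolation=cv2.INTER_CUBIC)[...,::-1])
E
```

```text
-40 0.213 [ 0.599 -0.289  0.41 ]
-20 0.211 [ 0.6   -0.275  0.412]
0 0.186 [ 0.573 -0.152  0.171]
20 0.141 [ 0.509 -0.127  0.16 ]
40 0.134 [ 0.495 -0.122  0.163]
0.317 [256.3 269.6]
0.25 [255.9 216.9]
0.18 [255.7 187.3]
0.166 [255.7 183. ]
```

View pics/w3c.png

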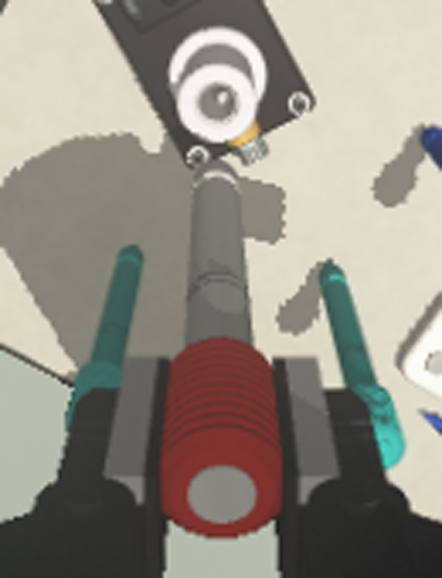

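The tip shows at about (252,177) in the full image. That is a few mm off the tool axis, roughly +5 mm in tool x and −3 mm in y. The way across is clear, so I move over the bushing, allow for that offset, and look again.

```bash
python3 -m handwheel '[{"tx":-15,"ty":-12,"tz":-3,"roll":0},{"tx":-20,"ty":-25,"tz":0,"roll":0},{"tx":-15,"ty":-30,"tz":0,"roll":0},{"tx":0,"ty":-33,"tz":0,"roll":0},{"tx":0,"ty":-33,"tz":0,"roll":0},{"tx":0,"ty":-33,"tz":0,"roll":0},{"tx":0,"ty":-33,"tz":0,"roll":0},{"tx":0,"ty":-26,"tz":0,"roll":0},{"tx":0,"ty":-18,"tz":0,"roll":0},{"tx":0,"ty":-12,"tz":0,"roll":0},{"tx":0,"ty":0,"tz":0,"roll":0},{"tx":0,"ty":0,"tz":0,"roll":0}]'; python3 - <<'E'
from h import *
import json
o=ctrl.get_obs();shot('wrist','w4')
w,_=load('w4');s,_=shot('scene','s4');t,_=shot('top','t4')
print(o['tool_pos'],o['tool_rot'],o['contact_force'],totool([.3985,-.2148,.3]))
json.dump({k:np.array(v).tolist() for k,v in o.items()},open('o4.json','w'))
for n,P in(('bush',[.3985,-.2148,.14]),('tip',[.3985,-.2148,.167])):
    print(n,wpix(o,P))
    p=optics.camera_params('scene');E=np.array(p['extrinsics']);c=E[:3,:3].T@(np.array(P)-E[:3,3]);q=p['mtx']@c;print(q[:2]/q[2])
c=np.zeros((520,800,3),np.uint8)
c[:,:400]=cv2.resize(w[130:260,205:305],(400,520),interpolation=cv2.INTER_CUBIC)
c[:,400:]=cv2.resize(s[120:250,170:270],(400,520),interpolation=cv2.INTER_CUBIC)
cv2.imwrite('pics/c4.png',c[...,::-1])
E
```

```text
t: 4.77
tool_pos: [0.395, -0.2194, 0.3207]
tool_rot: [3.111, 0.434, -0.0]
contact_force: [0.0, -0.1, -1.5]
opening: 0.0161
grip_force: 69.4
[ 0.3950145  -0.2193976   0.32072539] [ 3.11093059e+00  4.34229394e-01 -1.33166412e-04] [ 0.03959753 -0.11556925 -1.54077263] [ 4.72847621 -4.27762032 20.71718503]
bush (np.float64(251.82502870365676), np.float64(170.93294389994892))
[194.82274268 186.38684094]
tip (np.float64(251.62123341621384), np.float64(177.5981943423813))
[193.85855191 175.74826761]
```

View pics/c4.png

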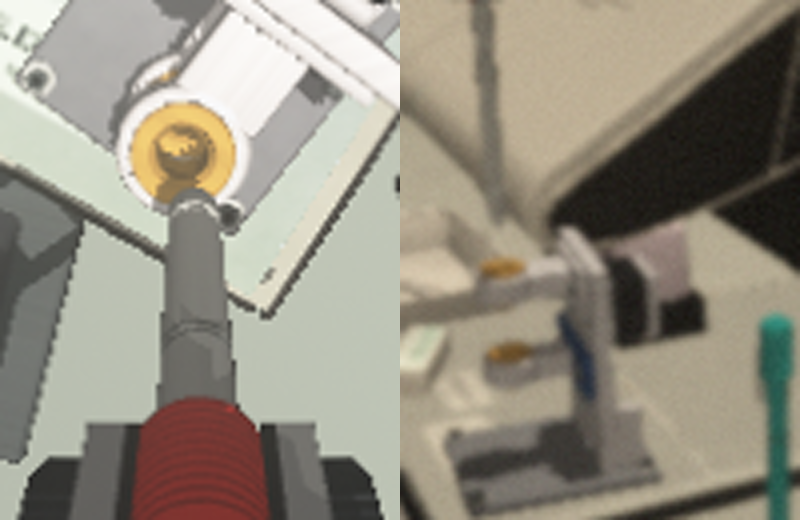

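In the crop the wrist view puts the upper bushing's flange at about (250.8,168.8) and the tip at about (253.7,177.5). The scene view puts the tip at (194.5,174) and the flange at (195.5,187). I triangulate both with the same pair of cameras so the calibration error cancels.

```bash
cat > m.py <<'E'
from h import *
import json,sys
def brass(im,b,s=110):
    hsv=cv2.cvtColor(im,cv2.COLOR_RGB2HSV);m=((hsv[...,0]>10)&(hsv[...,0]<30)&(hsv[...,1]>s)&(hsv[...,2]>60)).astype(np.uint8)
    k=np.zeros_like(m);k[b[0]:b[1],b[2]:b[3]]=1;m*=k
    cs,_=cv2.findContours(m,cv2.RETR_EXTERNAL,cv2.CHAIN_APPROX_NONE);c=max(cs,key=cv2.contourArea)
    return cv2.fitEllipse(cv2.convexHull(c))
o={k:np.array(v) for k,v in json.load(open('o4.json')).items()}
w=load('w4')[0];s=load('s4')[0]
ew=brass(w,(150,178,232,268));es=brass(s,(182,192,185,205),90);print(ew,es)
Rm=R.from_rotvec(o['tool_rot']).as_matrix()
bw=wonz(o,*ew[0],.14);bs=onz('scene',*es[0],.14);bt=tri(wray(o,*ew[0]),ray('scene',*es[0]))
print('bush wrist',bw,'scene',bs,'tri',bt)
tt=tri(wray(o,253.7,177.5),ray('scene',194.5,173.5));print('tip tri',tt)
for z in(.165,.17,.175): print(z,wonz(o,253.7,177.5,z),'rel tool mm',Rm.T@(bw+[0,0,z-.14]-wonz(o,253.7,177.5,z))*1000)
print('tip-bush tool mm tri',Rm.T@(bt[0]-tt[0])*1000, 'tip in tool',Rm.T@(tt[0]-o['tool_pos'])*1000)
for z in(.31,.26,.21,.17):
    print(z,wpix(o,[o['tool_pos'][0],o['tool_pos'][1],z]))
E
python3 m.py
```

```text
((250.5, 168.00521850585938), (24.64765739440918, 25.233095169067383), 90.0) ((195.16551208496094, 186.4705352783203), (5.1563720703125, 10.521836280822754), 86.86552429199219)
bush wrist [ 0.40117669 -0.21259347  0.14      ] scene [ 0.39879965 -0.21586115  0.14      ] tri (array([ 0.40076679, -0.21261779,  0.13857552]), np.float64(0.00019033554944790108))
tip tri (array([ 0.400316  , -0.21615355,  0.17249479]), np.float64(0.0005924477280307483))
0.165 [ 0.39862599 -0.21685404  0.165     ] rel tool mm [ 3.61987579e+00 -3.39926095e+00 -2.20920850e-03]
0.17 [ 0.39992511 -0.21649094  0.17      ] rel tool mm [ 2.27097842e+00 -3.40578445e+00 -2.00531310e-03]
0.175 [ 0.40122424 -0.21612785  0.175     ] rel tool mm [ 9.22081058e-01 -3.41230796e+00 -1.80141770e-03]
tip-bush tool mm tri [ 1.40695687 -3.29367898 33.91745077] tip in tool [  6.00993507  -1.74046091 148.22885568]
0.31 (np.float64(256.1695483722054), np.float64(257.72741845656867))
0.26 (np.float64(255.689241210532), np.float64(220.10854910264283))
0.21 (np.float64(255.38240629739227), np.float64(196.37956762960147))
0.17 (np.float64(255.2085205898525), np.float64(183.0333983242704))
```

```bash
python3 -m handwheel '[{"tx":2,"ty":-3.3,"tz":5,"roll":0},{"tx":0,"ty":0,"tz":8,"roll":0},{"tx":0,"ty":0,"tz":8,"roll":0},{"tx":0,"ty":0,"tz":2,"roll":0},{"tx":0,"ty":0,"tz":0,"roll":0},{"tx":0,"ty":0,"tz":0,"roll":0}]'; python3 - <<'E'
from h import *
import json
o=ctrl.get_obs();w,_=shot('wrist','w5');s,_=shot('scene','s5')
json.dump({k:np.array(v).tolist() for k,v in o.items()},open('o5.json','w'))
print(o['tool_pos'],o['contact_force'])
c=np.zeros((560,800,3),np.uint8)
c[:,:400]=cv2.resize(w[145:215,225:275],(400,560),interpolation=cv2.INTER_CUBIC)
c[:,400:]=cv2.resize(s[150:220,170:220],(400,560),interpolation=cv2.INTER_CUBIC)
cv2.imwrite('pics/c5.png',c[...,::-1])
E
```

```text
t: 5.42
tool_pos: [0.3959, -0.2157, 0.2975]
tool_rot: [-3.111, -0.433, 0.001]
contact_force: [0.0, -0.6, -1.0]
opening: 0.0158
grip_force: 69.4
[ 0.39587824 -0.21565658  0.29749249] [ 0.00848741 -0.56482227 -0.95353536]
```

View pics/c5.png

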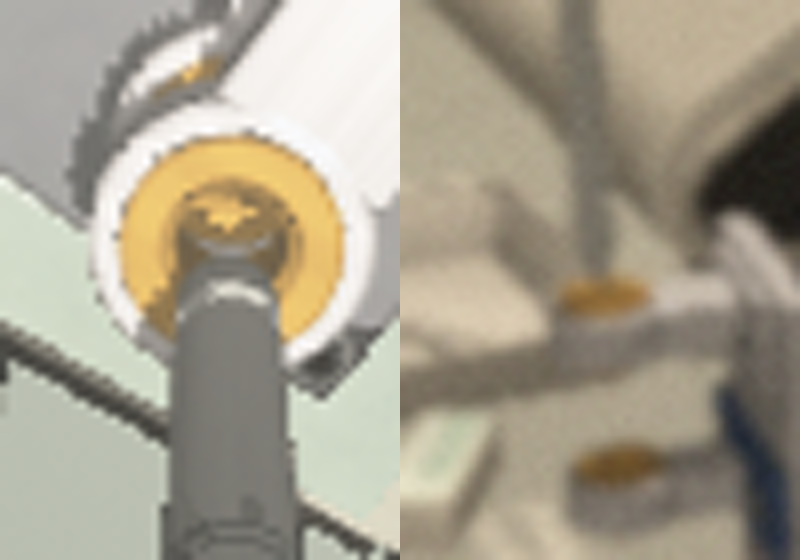

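The tip, at crop (232,255), sits over the bore centre, at crop (233,243). That fits being about 7 mm above the mouth. I lower it through the upper bushing and watch the force.

```bash
python3 -m handwheel '[{"tx":0,"ty":0,"tz":4,"roll":0},{"tx":0,"ty":0,"tz":4,"roll":0},{"tx":0,"ty":0,"tz":4,"roll":0},{"tx":0,"ty":0,"tz":4,"roll":0},{"tx":0,"ty":0,"tz":0,"roll":0},{"tx":0,"ty":0,"tz":0,"roll":0}]'; python3 -c "
from h import *
o=ctrl.get_obs();print(o['tool_pos'],o['contact_force'],o['wrist_torque'])"
```

```text
t: 6.02
tool_pos: [0.3959, -0.2156, 0.2816]
tool_rot: [-3.111, -0.433, 0.001]
contact_force: [0.4, 0.7, -1.7]
opening: 0.0161
grip_force: 69.4
[ 0.39591268 -0.21555059  0.28156353] [ 0.39332405  0.72769702 -1.66892361] [ 0.00940774 -0.05321989 -0.03065162]
```

No contact, and the tip is about 9 mm in.

```bash
python3 -m handwheel '[{"tx":0,"ty":0,"tz":5,"roll":0},{"tx":0,"ty":0,"tz":5,"roll":0},{"tx":0,"ty":0,"tz":5,"roll":0},{"tx":0,"ty":0,"tz":0,"roll":0},{"tx":0,"ty":0,"tz":0,"roll":0}]' && python3 -m handwheel '[{"tx":0,"ty":0,"tz":5,"roll":0},{"tx":0,"ty":0,"tz":5,"roll":0},{"tx":0,"ty":0,"tz":5,"roll":0},{"tx":0,"ty":0,"tz":5,"roll":0},{"tx":0,"ty":0,"tz":0,"roll":0},{"tx":0,"ty":0,"tz":0,"roll":0}]'; python3 -c "
from h import *
o=ctrl.get_obs();print(o['tool_pos'],o['contact_force'],o['wrist_torque'])"
```

```text
t: 6.43
tool_pos: [0.396, -0.2155, 0.2664]
tool_rot: [-3.111, -0.433, 0.0]
contact_force: [1.0, 1.3, -2.0]
opening: 0.0161
grip_force: 69.4
t: 6.93
tool_pos: [0.3959, -0.2155, 0.2464]
tool_rot: [-3.111, -0.433, 0.001]
contact_force: [1.7, 0.6, -1.0]
opening: 0.0158
grip_force: 69.4
[ 0.39587387 -0.21549587  0.24636898] [ 1.657646    0.59096059 -1.01334306] [ 0.09164832 -0.33505695 -0.04340058]
```

```bash
python3 -m handwheel '[{"tx":1,"ty":0,"tz":4,"roll":0},{"tx":0,"ty":0,"tz":4,"roll":0},{"tx":0,"ty":0,"tz":4,"roll":0},{"tx":0,"ty":0,"tz":4,"roll":0},{"tx":0,"ty":0,"tz":0,"roll":0},{"tx":0,"ty":0,"tz":0,"roll":0}]'; python3 -c "
from h import *
o=ctrl.get_obs();print(o['tool_pos'],o['contact_force'],o['wrist_torque'])
s,_=shot('scene','s6');w,_=shot('wrist','w6')
c=np.zeros((560,800,3),np.uint8)
c[:,:400]=cv2.resize(w[145:215,225:275],(400,560),interpolation=cv2.INTER_CUBIC)
c[:,400:]=cv2.resize(s[165:235,170:220],(400,560),interpolation=cv2.INTER_CUBIC)
cv2.imwrite('pics/c6.png',c[...,::-1])"
```

```text
t: 7.43
tool_pos: [0.3967, -0.2153, 0.2305]
tool_rot: [-3.111, -0.433, 0.001]
contact_force: [-1.1, -0.7, -0.8]
opening: 0.0165
grip_force: 69.4
[ 0.39674536 -0.21528187  0.23051462] [-1.06778576 -0.67956325 -0.80137686] [-0.00276158 -0.07889519  0.02325313]
```

```bash
python3 -m handwheel '[{"tx":0,"ty":0,"tz":3,"roll":0},{"tx":0,"ty":0,"tz":3,"roll":0},{"tx":0,"ty":0,"tz":3,"roll":0},{"tx":0,"ty":0,"tz":3,"roll":0},{"tx":0,"ty":0,"tz":0,"roll":0},{"tx":0,"ty":0,"tz":0,"roll":0}]'; python3 -c "
from h import *
o=ctrl.get_obs();print(o['tool_pos'],o['contact_force'],o['wrist_torque'],totool([o['tool_pos'][0],o['tool_pos'][1],.181]))"
```

```text
t: 8.03
tool_pos: [0.3969, -0.2153, 0.2186]
tool_rot: [-3.111, -0.433, 0.001]
contact_force: [0.1, 0.2, -1.4]
opening: 0.0159
grip_force: 69.4
[ 0.39686236 -0.21530261  0.21863951] [ 0.06592382  0.1691703  -1.42117991] [ 0.01968414 -0.01098704  0.04385439] [1.11375973e-02 1.95101252e-02 3.76395071e+01]
```

It passed the lower mouth freely (tip about 68 mm up), so I continue to TCP z of about 0.181.

```bash
python3 -m handwheel '[{"tx":0,"ty":0,"tz":5,"roll":0},{"tx":0,"ty":0,"tz":5,"roll":0},{"tx":0,"ty":0,"tz":5,"roll":0},{"tx":0,"ty":0,"tz":5,"roll":0},{"tx":0,"ty":0,"tz":0,"roll":0},{"tx":0,"ty":0,"tz":0,"roll":0}]' && python3 -m handwheel '[{"tx":0,"ty":0,"tz":5,"roll":0},{"tx":0,"ty":0,"tz":5,"roll":0},{"tx":0,"ty":0,"tz":5,"roll":0},{"tx":0,"ty":0,"tz":2,"roll":0},{"tx":0,"ty":0,"tz":0,"roll":0},{"tx":0,"ty":0,"tz":0,"roll":0},{"tx":0,"ty":0,"tz":0,"roll":0}]'; python3 -c "
from h import *
o=ctrl.get_obs();print(o['tool_pos'],o['contact_force'],o['wrist_torque'])
s,_=shot('scene','s7');w,_=shot('wrist','w7')
c=np.zeros((560,800,3),np.uint8)
c[:,:400]=cv2.resize(w[140:280,205:305],(400,560),interpolation=cv2.INTER_CUBIC)
c[:,400:]=cv2.resize(s[165:256,170:235],(400,560),interpolation=cv2.INTER_CUBIC)
cv2.imwrite('pics/c7.png',c[...,::-1])
d=ray('scene',197,210)
for z in(.01,.03,.044,.062):
    p=optics.camera_params('scene');E=np.array(p['extrinsics']);q=p['mtx']@(E[:3,:3].T@(np.array([.4,-.2135,z])-E[:3,3]));q=q[:2]/q[2];print(z,q,(q-[170,165])*6.15+[400,0])"
```

```text
t: 8.53
tool_pos: [0.3968, -0.2153, 0.1984]
tool_rot: [-3.111, -0.433, 0.001]
contact_force: [-0.7, 0.2, -1.9]
opening: 0.016
grip_force: 69.4
t: 9.12
tool_pos: [0.397, -0.2155, 0.1822]
tool_rot: [3.111, 0.433, 0.0]
contact_force: [-0.0, 0.3, -1.3]
opening: 0.016
grip_force: 69.5
[ 0.39703258 -0.21547177  0.18218053] [-0.03934597  0.33064175 -1.27505343] [ 0.00312712  0.07919568 -0.02889618]
0.01 [199.38900879 233.85945511] [580.74240403 423.48564893]
0.03 [198.75617865 226.8524202 ] [576.8504987  380.39238423]
0.044 [198.30679662 221.87662122] [574.08679924 349.79122049]
0.062 [197.72110157 215.39149127] [570.48477468 309.90767132]
```

View pics/c7.png

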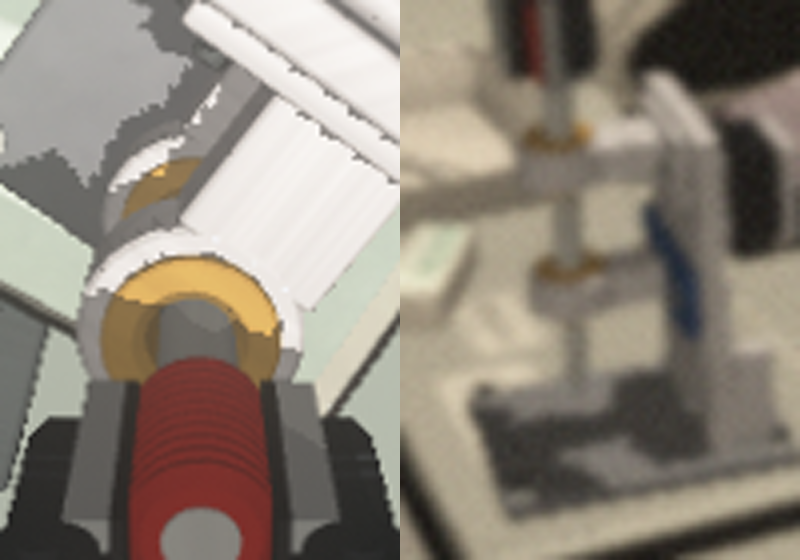

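The scene crop shows the rod through both bushings. The tip is at about (574,388) in the crop, roughly 27 mm above the bench, so the taper is fully below the 62 mm underside and clear of the 10 mm plate. Forces are close to the rod's own weight. I'm handing it in.

```bash
python3 -c "
from station import ctrl
print(ctrl.finish_job())"
```

```text
the job is handed in; nothing more can be done
None
```

The job is handed in at about 9 s: the red-knobbed gauge rod is held by its knob through both bushings, with the tip about 28 mm above the bench, the whole taper out below the lower bushing and clear of the base plate.

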